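# Unstack the tube racks into their colour bays

## Task

Clear the stack on the lab bench from the top down, one piece at a time: lay the light-blue bottle cap, top side up as it is, in the middle of the round yellow dish, then stand the blue, the green and last the red tube rack in the bay with end rails of the same colour. Each rack must stand flat, centred and square between its end rails, and be let go; never tip a rack over on the way, and leave the amber bottle, the pipette and the well plate where they are.

Things in the scene. Friction and masses are not known exactly. Their poses are not given: they have to be found in the camera images.
- cap_center (a point): light-blue ribbed screw cap, a disc 50 mm across and 28 mm high, about 20 to 40 g, lying on the blue rack (top of the stack). The point is its centre, 14 mm above its underside; z points up.
- rack_blue_center (a point): dark blue plastic tube rack, a solid block 100 mm long (own x) by 56 mm wide (own y) by 40 mm high with 6 by 3 dark wells in its top, 85 to 170 g; third of the stack counted from below, shifted about 22 mm along its length from the green rack under it and turned up to 6 degrees to it. The point is its centre, 20 mm above its underside; z points up. The rack below has the same width, so grip this one in its upper half.
- rack_green_center (a point): green plastic tube rack, a solid block 100 mm long (own x) by 56 mm wide (own y) by 40 mm high with 8 by 4 small dark wells in its top, 85 to 170 g; second of the stack counted from below, shifted about 22 mm along its length from the red rack under it and turned up to 6 degrees to it. The point is its centre, 20 mm above its underside; z points up. The rack below has the same width, so grip this one in its upper half.
- rack_red_center (a point): red plastic tube rack, a solid block 100 mm long (own x) by 56 mm wide (own y) by 40 mm high with 4 by 2 large dark wells in its top, 85 to 170 g; lowest of the stack, standing on the bench. The point is its centre, 20 mm above its underside; z points up.
- bay_blue: dark blue rack bay, fixed to the bench: an aluminium plate 132 mm (own x) by 80 mm (own y), 3 mm thick, with a dark blue stripe along its middle and an upright dark blue end rail (12 mm high above the bench, 7 mm thick) at each short end; 118 mm clear between the rails, open along both long sides. Origin on the bench under its centre, the rack stands on it 3 mm above the bench, with the rack's length along the bay's x, either way round.
- bay_green: green rack bay, fixed to the bench: an aluminium plate 132 mm (own x) by 80 mm (own y), 3 mm thick, with a green stripe along its middle and an upright green end rail (12 mm high above the bench, 7 mm thick) at each short end; 118 mm clear between the rails, open along both long sides. Origin on the bench under its centre, the rack stands on it 3 mm above the bench, with the rack's length along the bay's x, either way round.
- bay_red: red rack bay, fixed to the bench: an aluminium plate 132 mm (own x) by 80 mm (own y), 3 mm thick, with a red stripe along its middle and an upright red end rail (12 mm high above the bench, 7 mm thick) at each short end; 118 mm clear between the rails, open along both long sides. Origin on the bench under its centre, the rack stands on it 3 mm above the bench, with the rack's length along the bay's x, either way round.
- dish: flat round yellow dish, fixed to the bench: a disc 90 mm across and 4 mm thick with a thin brown ring near its edge and no raised rim. Origin on the bench under its centre; the cap lies on it 4 mm above the bench.

How it is judged:
By the outcome, as a careful person would: the job done as asked, in the order asked, and still so for the second after the job is handed in, with the robot touching nothing.
It also fails if it takes over 131 s, if anything falls off the work surface, if the arm or the gripper's body presses on something with over 40 N, if the wrist force passes 120 N, or if a joint passes its speed limit or range.

## Robot

A 6-joint arm with a two-finger parallel gripper is mounted at the origin on the work surface. World frame = base frame: x ahead of the robot, y to its left, z up, the work surface at z = 0. Lengths are in m, angles in rad, forces in N, time in s.
With the tool pointing down it reaches from about 0.375 to 0.9 m from the base axis. Payload 3.1 kg.
Tool frame: the origin (TCP) lies on the centre line of the jaws, within the pads' length; the fingertips stand 22 mm ahead of it and the grasp point (between the pads) lies 3 mm ahead of it; z points along the fingers, x is the direction in which the jaws open and shut, and the axes are right-handed (so a half turn about z gives the same grasp; the last joint's range is limited). The gripper opens to 87 mm and grips with 3 to 60 N. Pads are 19 mm wide; open, the fingers measure 117 mm over their backs; the gripper's body (75 mm by 190 mm) begins 51 mm behind the grasp point.
Start: joints at [0.969, 0.527, 1.433, -0, 1.181, -0.178], TCP at [0.257, 0.57, 0.245] pointing down, gripper open.
Joint ranges: [-3.08, 3.08], [-0.75, 2.2], [0.22, 2.44], [-1.43, 4.57], [0, 2.65], [-2.85, 2.85]. Speed limits (rad/s): [2.79, 2.79, 3.14, 3.14, 3.14, 3.14].

## Interface

Orientations are given as a unit quaternion [x, y, z, w].
In Python, from rig import robot, camera, order gives the robot as it stands.
- The arm moves only by the shell command python3 -m pendant 'ROWS' [OPENING] [FORCE]. ROWS is JSON, a list of rows, each a list of 2 entries, a list of its own where there are three numbers: the shift along the tool's x, y, z in mm, then the turn about the tool's z in degrees. A call has 1 to 8 rows; each row shifts and turns the commanded pose from where the row before left it, along the tool's axes as they then stand; what a row does not reach is not made up. A row lasts 1/8 s, in which the tool goes at most 62.5 mm and 10.7 degrees, less where a joint would pass 70% of its speed; a pose out of reach is approached as far as the arm can. A call with a gripper value outside its range is refused whole. OPENING is the finger opening in mm, from 0 to 87, set as the call begins (- or left out, the last holds). The fingers move at their own pace and stop on an object; FORCE is the grip in N (left out, the last holds). Time passes only in rows, so rows that do not move let the fingers close. It gives the time, the measured TCP pose, the force and the opening at its end, in the units of the state.
- robot.get_obs(): the state, without advancing time (a new reading comes with each control period).
- camera(name): name is "scene" or "top"; returns a dict with "pixels" (480x640x3 uint8, blue, green, red), "mtx" (3x3 intrinsics, pixels), "k1" (the pictures are not rectified: a ray, as slopes to the right and down, at radius r is drawn at 1 + k1 r^2 times it, then the intrinsics apply), "R" (3x3) and "t" (3): a world point X has camera coordinates R X + t. Camera axes: x right, y down, z forward; pixel columns grow to the right and rows downward; lengths in m; the calibration is good to about 2 mm. A picture is of the moment at which its call begins. There is no depth.
- order.hand_in(): hands the job in, once; it reports no verdict.
The state is a dict: "time": time; "q": joint angles; "joint_velocities": joint speeds; "joint_torque": joint torques, N m; "position": TCP position; "tool_rot": TCP orientation; "ft_force": force on the tool from outside, world axes, zero at the start; "moment": the same for the moment, N m; "grip_width": finger opening in m.
Only numpy, scipy, OpenCV 4.12 (cv2) and the standard library are available. Lean on these libraries where they do the work, as an engineer would, in place of code of your own. Each camera call takes 0.05 s, during which the arm holds its last target. There are 200 camera calls.

## Working session

There is one attempt and no reset: what is moved stays moved. The work goes in short steps, Python scripts to look and compute and a shell command to move; the robot and the scene stay as the last step left them, time stands still between calls to the robot, and variables do not carry over. Pictures are saved under pics/ and viewed, about 12 in all and at most 16, crops included, and the job is handed in when it is done.

```bash
mkdir -p pics; ls; python3 - <<'E'
from rig import robot,camera
import cv2
print(robot.get_obs())
for n in("scene","top"):
    c=camera(n);cv2.imwrite(f"pics/{n}0.png",c["pixels"]);print(n,c["mtx"],c["k1"],c["R"],c["t"])
E
```

```text
pics
{'time': 0.0, 'q': array([ 9.68477214e-01,  5.28463077e-01,  1.43392299e+00,  2.39727116e-05,
        1.18137821e+00, -1.78519597e-01]), 'joint_velocities': array([-2.65464063e-05, -3.48677435e-04,  4.55013107e-04, -1.03264317e-03,
       -1.88929440e-03, -1.57067217e-03]), 'joint_torque': array([ 2.08615011e-04, -4.40045857e+01, -1.76588452e+01,  6.31626067e-02,
        5.82159008e-02, -1.46714096e-04]), 'position': array([0.25659713, 0.56913885, 0.2435669 ]), 'tool_rot': array([ 8.40009956e-01,  5.42569899e-01, -1.00647090e-03,  4.07575997e-04]), 'ft_force': array([-0.08331687,  0.09446325, -0.37880971]), 'moment': array([-0.01242172,  0.00565018, -0.06314262]), 'grip_width': 0.08702580161130943}
scene [[469.60769804   0.         317.37293504]
 [  0.         469.60769804 235.63649313]
 [  0.           0.           1.        ]] -0.12635283880819542 [[-0.50779233  0.86125889  0.01949563]
 [ 0.56628688  0.35076197 -0.7458453 ]
 [-0.64920422 -0.3676944  -0.66583385]] [ 0.28694178 -0.23926604  1.36831974]
top [[476.28721633   0.         315.61631321]
 [  0.         476.28721633 240.76719222]
 [  0.           0.           1.        ]] 0.014947939340136194 [[-1.21344433e-02 -9.99926181e-01  6.22606705e-04]
 [-9.85731598e-01  1.18576397e-02 -1.67906559e-01]
 [ 1.67886782e-01 -2.65117572e-03 -9.85802718e-01]] [0.01252031 0.59922611 0.90811624]
```

View pics/scene0.png

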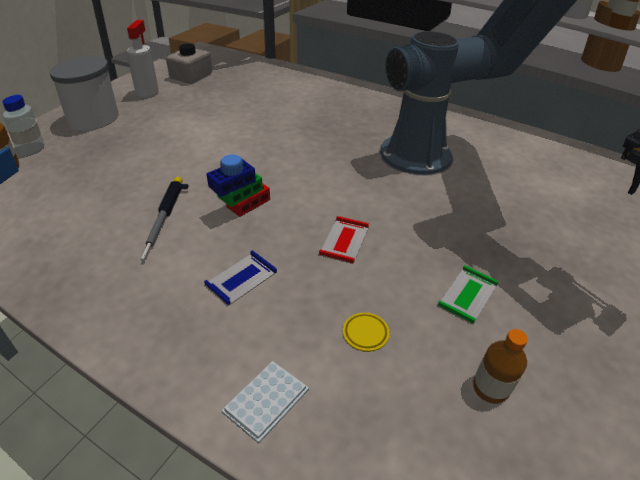

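View pics/top0.png

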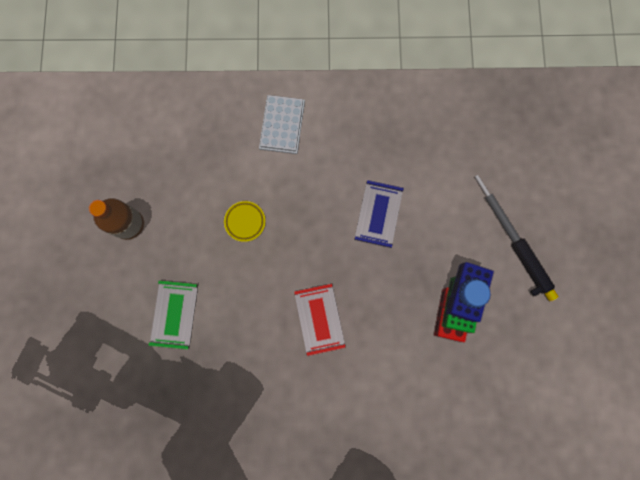

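```bash
cat > h.py <<'E'
import cv2,numpy as np
from rig import robot,camera
def ray(c,uv,z):
    n=cv2.undistortPoints(np.float64(uv).reshape(-1,1,2),c["mtx"],np.array([c["k1"],0,0,0]),criteria=(3,50,1e-10)).reshape(-1,2)
    R,t=c["R"],c["t"]; o=-R.T@t; d=np.c_[n,np.ones(len(n))]@R
    return (o+d*((z-o[2])/d[:,2])[:,None])[:,:2]
def mask(img,col):
    h=cv2.cvtColor(img,cv2.COLOR_BGR2HSV)
    R=dict(blue=[((112,130,50),(128,255,255))],green=[((50,120,50),(75,255,255))],red=[((0,160,70),(5,255,255)),((174,160,70),(180,255,255))],
      yellow=[((22,150,60),(32,255,255))],cap=[((100,90,120),(112,255,255))])[col]
    return sum(cv2.inRange(h,a,b) for a,b in R)
def comps(m,a0):
    return [c for c in cv2.findContours(m,cv2.RETR_EXTERNAL,cv2.CHAIN_APPROX_NONE)[0] if cv2.contourArea(c)>a0]
def rect(c,cnt,z):
    p=ray(c,cnt.reshape(-1,2),z)*1000
    (x,y),(w,h),a=cv2.minAreaRect(np.float32(p))
    if w<h: w,h,a=h,w,a+90
    return np.round([x,y,w,h,(a+90)%180-90],1)
E
python3 - <<'E'
from h import *
C={}
for n in("top","scene"):
    c=camera(n);C[n]=c;im=c["pixels"]
    print(n,"cam",-c["R"].T@c["t"])
    for col,z in(("blue",.003),("green",.003),("red",.003),("yellow",.004),("cap",.148)):
        for k in comps(mask(im,col),30):
            x,y,w,h=cv2.boundingRect(k);print(col,(x,y,w,h),rect(c,k,z))
a=cv2.resize(C["top"]["pixels"][245:355,420:520],None,fx=5,fy=5,interpolation=cv2.INTER_CUBIC)
b=cv2.resize(C["scene"]["pixels"][145:225,195:285],None,fx=5,fy=5,interpolation=cv2.INTER_CUBIC)
o=np.zeros((550,800,3),np.uint8);o[:,:500]=a;o[:400,500:]=b[:,:300];cv2.imwrite("pics/stack.png",a);cv2.imwrite("pics/stackb.png",b)
E
```

```text
top cam [0.43836733 0.00782155 0.99582966]Traceback (most recent call last):
  File "<stdin>", line 8, in <module>
  File "h.py", line 15, in rect
    p=ray(c,cnt.reshape(-1,2),z)*1000
      ~~~^^^^^^^^^^^^^^^^^^^^^^^
  File "h.py", line 4, in ray
    n=cv2.undistortPoints(np.float64(uv).reshape(-1,1,2),c["mtx"],np.array([c["k1"],0,0,0]),criteria=(3,50,1e-10)).reshape(-1,2)
      ~~~~~~~~~~~~~~~~~~~^^^^^^^^^^^^^^^^^^^^^^^^^^^^^^^^^^^^^^^^^^^^^^^^^^^^^^^^^^^^^^^^^^^^^^^^^^^^^^^^^^^^^^^^^
cv2.error: OpenCV(4.12.0) :-1: error: (-5:Bad argument) in function 'undistortPoints'
> Overload resolution failed:
>  - undistortPoints() got an unexpected keyword argument 'criteria'
>  - undistortPoints() got an unexpected keyword argument 'criteria'
```

```bash
sed -i 's/undistortPoints(\(.*\),criteria=(3,50,1e-10))/undistortPointsIter(\1,None,None,(3,50,1e-10))/' h.py
python3 - <<'E'
from h import *
C={}
for n in("top","scene"):
    c=camera(n);C[n]=c;im=c["pixels"]
    print(n,"cam",-c["R"].T@c["t"])
    for col,z in(("blue",.003),("green",.003),("red",.003),("yellow",.004),("cap",.148)):
        for k in comps(mask(im,col),30):
            x,y,w,h=cv2.boundingRect(k);print(col,(x,y,w,h),rect(c,k,z))
a=cv2.resize(C["top"]["pixels"][245:355,430:500],None,fx=5,fy=5,interpolation=cv2.INTER_CUBIC)
b=cv2.resize(C["scene"]["pixels"][145:225,200:280],None,fx=5,fy=5,interpolation=cv2.INTER_CUBIC)
o=np.zeros((550,750,3),np.uint8);o[:,:350]=a;o[:400,350:]=b;cv2.imwrite("pics/stack.png",o)
E
```

```text
top cam [0.43836733 0.00782155 0.99582966]
blue (451, 263, 42, 59) [ 496.4 -316.9  112.7   62.1  -18.7]
blue (355, 237, 37, 10) [ 604.5 -116.3   77.6    4.7   76.6]
blue (369, 195, 19, 38) [ 664.7 -129.8   80.1   25.7  -13.1]
blue (367, 181, 36, 10) [ 727.  -144.9   76.7    4.8   76.5]
green (149, 342, 39, 7) [395.6 307.9  78.2   6.3  84. ]
green (443, 314, 33, 19) [ 430.8 -287.8   63.3   27.3   71.5]
green (165, 294, 18, 42) [457.8 299.2  82.5  27.5  -6.1]
green (159, 281, 38, 6) [521.3 293.4  77.9   5.7  83.9]
red (307, 345, 38, 10) [382.7 -12.3  77.4   5.4 -78.5]
red (309, 299, 21, 41) [ 4.445e+02 -2.000e-01  8.120e+01  2.690e+01  1.130e+01]
red (437, 288, 30, 54) [ 450.1 -279.3  100.8   58.4  -13.9]
red (295, 284, 37, 10) [506.8  11.7  77.1   5.3 -78.8]
yellow (545, 289, 13, 12) [ 487.9 -479.6   22.4   19.5  -64.9]
yellow (224, 201, 42, 41) [652.  156.   87.4  86.9  89.3]
cap (464, 280, 26, 26) [ 486.5 -278.1   44.6   44.1   -3.7]
scene cam [1.16951899 0.33991778 0.72702403]
blue (205, 280, 25, 24) [ 717.9 -147.3   83.5   11.6   76.2]
blue (222, 264, 38, 27) [ 661.2 -131.2   82.8   28.3  -13.6]
blue (251, 251, 25, 22) [ 596.3 -118.1   85.8    8.7   75.6]
blue (207, 160, 48, 34) [ 373.8 -379.1  128.   108.   -24.1]
blue (3, 95, 22, 17) [  418.1 -1390.9   149.1    70.6    66.8]
green (438, 301, 38, 22) [513.7 291.3  79.3  14.5  84.6]
green (454, 280, 28, 30) [454.4 298.4  83.4  28.9  -6.2]
green (463, 265, 35, 20) [390.7 304.4  80.5  22.4  84.9]
green (218, 173, 44, 33) [ 407.1 -312.4  141.8   64.9   -8. ]
red (319, 250, 35, 13) [499.7   9.5  79.2  15.9 -78.5]
red (334, 227, 21, 26) [440.9  -1.5  83.6  28.9  11.4]
red (337, 216, 32, 12) [378.4 -15.3  78.7  22.7 -78.8]
red (227, 184, 43, 32) [ 432.4 -268.6  131.7   58.2   -9.9]
red (127, 20, 18, 19) [ -387.5 -1604.9   293.7    82.6    50.1]
yellow (343, 313, 47, 39) [651.  157.5  89.   88.   31.1]
cap (221, 154, 21, 12) [ 484.9 -278.5   44.5   44.4    8.3]
```

View pics/stack.png

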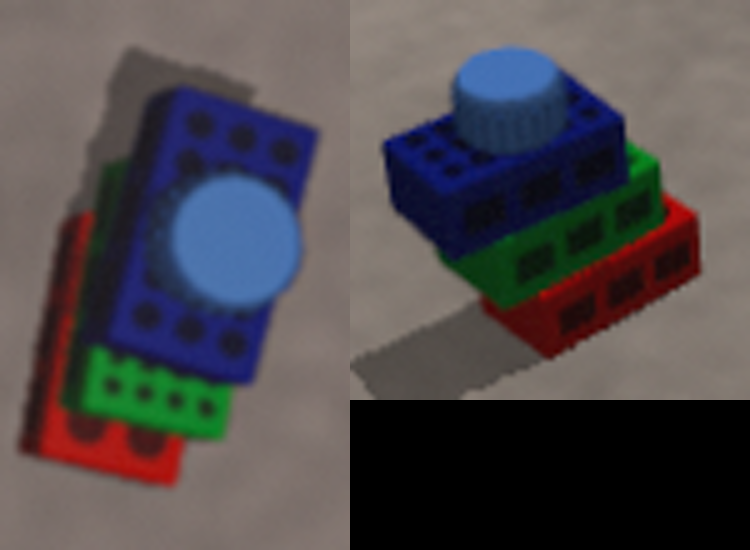

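```bash
cat >> h.py <<'E'
def yaw():
    x,y,z,w=robot.get_obs()["tool_rot"]; return np.degrees(np.arctan2(2*(x*y+z*w),1-2*(y*y+z*z)))
def plan(X,Y,Z,W=None):
    "remaining tool shift (mm) and turn (deg) to world X,Y,Z mm, jaw yaw W"
    o=robot.get_obs();p=o["position"]*1000;a=yaw();d=np.array([X,Y,Z])-p;r=np.radians(a);c,s=np.cos(r),np.sin(r)
    t=0 if W is None else -((W-a+90)%180-90)
    print("t%.1f"%o["time"],"at",p.round(1),"yaw",round(a,1),"w",round(o["grip_width"]*1000,1),"F",o["ft_force"].round(1),"-> shift",np.round([c*d[0]+s*d[1],s*d[0]-c*d[1],-d[2]],1),"turn",round(t,1))
E
python3 - <<'E'
from h import *
q=np.array([[183,88],[320,130],[252,383],[108,345]])/5.-.4+[430,245]
c=camera("top");p=ray(c,q,.12)*1000;print(p.round(1),p.mean(0).round(1));d=(p[0]+p[1]-p[2]-p[3]);print(np.degrees(np.arctan2(d[1],d[0])))
plan(486,-278,250,73)
E
```

```text
[[ 544.  -272.4]
 [ 527.8 -321.7]
 [ 436.3 -290.2]
 [ 450.4 -239. ]] [ 489.6 -280.8]
-19.315930964281417
t0.3 at [256.9 569.5 244.2] yaw 65.7 w 86.9 F [ 0.2  0.9 -0.4] -> shift [-678.3  557.4   -5.8] turn -7.3
```

```bash
python3 -m pendant '[[[-45,37,0],0],[[-45,37,0],0],[[-45,37,0],0],[[-45,37,0],0],[[-45,37,0],0],[[-45,37,0],0],[[-45,37,0],0],[[-45,37,0],0]]' && python3 -m pendant '[[[-45,37,0],0],[[-45,37,0],0],[[-45,37,0],0],[[-45,37,0],0],[[-45,37,0],0],[[-45,37,0],0],[[-45,37,0],-7],[[0,0,0],0]]'; python3 -c "
from h import *
plan(486,-278,146,71)"
```

```text
time: 1.3
position: [0.3793, 0.1181, 0.2449]
tool_rot: [0.84, 0.543, 0.001, 0.0]
ft_force: [0.5, 0.4, -0.3]
grip_width: 0.0868
time: 2.3
position: [0.4867, -0.2787, 0.2446]
tool_rot: [0.807, 0.591, 0.0, 0.002]
ft_force: [0.0, 0.8, -0.7]
grip_width: 0.087
t2.3 at [ 486.7 -278.7  244.6] yaw 72.5 w 87.0 F [ 0.   0.8 -0.7] -> shift [ 0.4 -0.8 98.6] turn 1.5
```

```bash
python3 -m pendant '[[[0,0,35],0],[[0,0,35],0],[[0,0,20],0],[[0,0,8],0],[[0,0,0],0]]' && python3 -c "
from h import *
plan(486,-278,146)" && python3 -m pendant '[[[0,0,0],0],[[0,0,0],0],[[0,0,0],0],[[0,0,0],0],[[0,0,0],0],[[0,0,0],0],[[0,0,0],0],[[0,0,0],0]]' 40 12
```

```text
time: 2.92
position: [0.4852, -0.2732, 0.1465]
tool_rot: [0.805, 0.593, -0.0, -0.0]
ft_force: [0.3, -0.2, 0.5]
grip_width: 0.087
t2.9 at [ 485.2 -273.2  146.5] yaw 72.7 w 87.0 F [ 0.3 -0.2  0.5] -> shift [-4.4  2.2  0.5] turn 0
time: 3.92
position: [0.4854, -0.274, 0.1468]
tool_rot: [0.805, 0.593, -0.0, 0.0]
ft_force: [-0.5, -0.1, 2.7]
grip_width: 0.0497
```

```bash
python3 -m pendant '[[[0,0,-10],0],[[0,0,-30],0],[[0,0,-30],0]]' && python3 -c "
from h import *
plan(651.5,156.5,60)"
```

```text
time: 4.3
position: [0.4851, -0.2735, 0.2173]
tool_rot: [0.805, 0.593, -0.0, -0.001]
ft_force: [1.1, -0.3, 0.5]
grip_width: 0.0497
t4.3 at [ 485.1 -273.5  217.3] yaw 72.7 w 49.7 F [ 1.1 -0.3  0.5] -> shift [460.   31.2 157.3] turn 0
```

```bash
python3 -m pendant '[[[50,3,0],0],[[50,4,0],0],[[50,3,0],0],[[50,3,0],0],[[50,4,0],0],[[50,3,10],0],[[50,4,40],0],[[50,3,35],0]]' && python3 -m pendant '[[[40,3,35],0],[[20,1,30],0],[[0,0,0],0],[[0,0,0],0]]' && python3 - <<'E'
from h import *
plan(651.5,156.5,31)
for n in("top","scene"):
    c=camera(n);im=c["pixels"]
    cv2.imwrite(f"pics/{n}1.png",im)
    for col,z in(("cap",.061),("blue",.12),("yellow",.004)):
        for k in comps(mask(im,col),30):
            x,y,w,h=cv2.boundingRect(k);print(n,col,(x,y,w,h),rect(c,k,z))
c=camera("top")["pixels"];a=cv2.resize(c[245:355,430:510],None,fx=5,fy=5,interpolation=cv2.INTER_CUBIC)
b=cv2.resize(camera("scene")["pixels"][280:380,330:410],None,fx=5,fy=5);b=np.vstack([b,np.zeros((50,400,3),np.uint8)])
cv2.imwrite("pics/a1.png",np.hstack([a,b]))
E
```

```text
time: 5.3
position: [0.63, 0.1005, 0.1322]
tool_rot: [0.805, 0.593, 0.0, 0.0]
ft_force: [0.5, -0.3, 0.6]
grip_width: 0.0496
time: 5.8
position: [0.6513, 0.1545, 0.0684]
tool_rot: [0.805, 0.593, 0.0, 0.0]
ft_force: [-0.3, 0.0, -0.2]
grip_width: 0.0497
t5.8 at [651.3 154.5  68.4] yaw 72.7 w 49.7 F [-0.3  0.  -0.2] -> shift [ 1.9 -0.4 37.4] turn 0
top blue (451, 263, 42, 59) [ 489.5 -278.7   99.2   54.1  -18.9]
top blue (355, 237, 37, 10) [ 585.  -101.5   68.1    4.1   76.6]
top blue (369, 195, 19, 38) [ 638.  -113.6   70.8   22.5  -13.5]
top blue (367, 181, 36, 9) [ 693.1 -126.9   67.6    3.9   77.1]
top yellow (545, 289, 13, 12) [ 487.9 -479.6   22.4   19.5  -64.9]
top yellow (248, 232, 13, 9) [619.1 135.3  25.1  17.2  89.3]
scene cap (356, 301, 19, 20) [652.4 148.   46.1  25.7  49.7]
scene blue (205, 280, 25, 24) [791.3 -68.7  69.9  10.1  77.2]
scene blue (222, 264, 38, 27) [743.4 -55.   69.4  23.7 -13.6]
scene blue (251, 251, 25, 22) [689.9 -44.3  71.9   8.3  76.8]
scene blue (207, 159, 48, 38) [ 506.6 -263.3  117.9   96.1  -19. ]
scene blue (3, 95, 22, 17) [  540.  -1111.1   124.9    60.3    64.1]
scene yellow (343, 316, 47, 36) [658.3 158.7  87.9  73.3 -74.2]
```

View pics/a1.png

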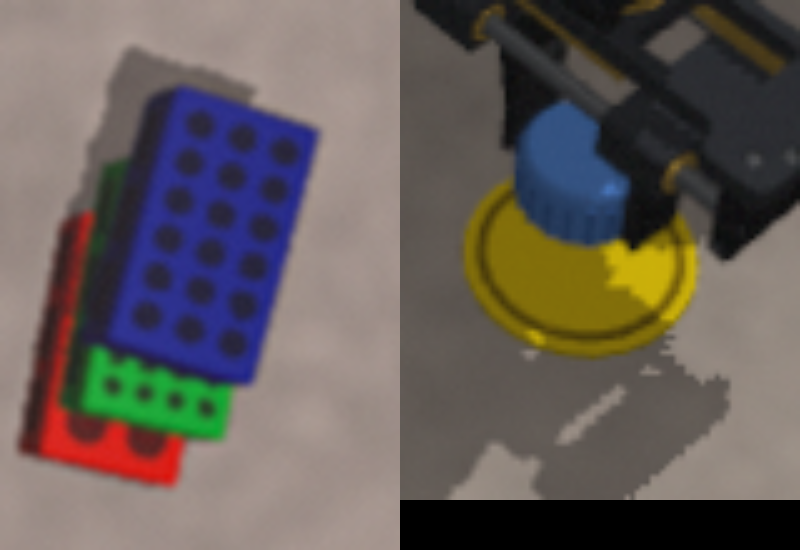

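```bash
python3 -m pendant '[[[2,-2,15],0],[[0,0,13],0],[[0,0,6],0],[[0,0,3],0],[[0,0,0],0],[[0,0,0],0]]' && python3 -c "
from h import *
plan(651.5,156.5,31)"
```

```text
time: 6.75
position: [0.6496, 0.1575, 0.0308]
tool_rot: [0.805, 0.593, -0.0, -0.0]
ft_force: [-1.4, 0.0, 3.4]
grip_width: 0.0497
t6.8 at [649.6 157.5  30.8] yaw 72.7 w 49.7 F [-1.4  0.   3.4] -> shift [-0.4  2.1 -0.2] turn 0
```

```bash
python3 -m pendant '[[[0,0,0],0],[[0,0,0],0],[[0,0,0],0],[[0,0,0],0],[[0,0,-30],0],[[0,0,-50],0],[[0,0,-50],0],[[0,0,-50],0]]' 87 && python3 -c "
from h import *
plan(489,-279,200,71)"
```

```text
time: 7.75
position: [0.6496, 0.1575, 0.2121]
tool_rot: [0.805, 0.593, -0.0, -0.0]
ft_force: [0.4, 0.9, 0.4]
grip_width: 0.0871
t7.8 at [649.6 157.5 212.1] yaw 72.7 w 87.1 F [0.4 0.9 0.4] -> shift [-464.5  -23.6   12.1] turn 1.7
```

```bash
python3 -m pendant '[[[-50,-3,0],0],[[-50,-2,0],0],[[-50,-3,0],0],[[-50,-2,0],0],[[-50,-3,0],0],[[-50,-2,0],0],[[-50,-3,0],0],[[-50,-2,0],0]]' && python3 -m pendant '[[[-40,-2,0],1.5],[[-24,-2,0],0],[[0,0,0],0],[[0,0,0],0]]' && python3 - <<'E'
from h import *
plan(488.5,-279,200,71)
for n in("top","scene"):
    c=camera(n);im=c["pixels"];cv2.imwrite(f"pics/{n}2.png",im)
    for col,z in(("cap",.032),("yellow",.004)):
        for k in comps(mask(im,col),30):print(n,col,cv2.boundingRect(k),rect(c,k,z))
    g=cv2.imread(f"pics/{n}1.png")
    b=[k for k in comps(mask(g,"blue"),500) if abs(rect(c,k,.12)[1]+275)<40][0]
    m=np.zeros(g.shape[:2],np.uint8);cv2.drawContours(m,[b],-1,255,-1)
    dark=((g[:,:,0]<85)&(cv2.erode(m,np.ones((5,5)))>0)).astype(np.uint8)
    k,l,s,ct=cv2.connectedComponentsWithStats(dark)
    pts=ray(c,ct[1:],.12)*1000
    print(n,k-1,s[1:,4],rect(c,ct[1:],.12),pts.mean(0))
E
```

```text
time: 8.75
position: [0.5111, -0.2199, 0.2107]
tool_rot: [0.805, 0.593, 0.0, 0.0]
ft_force: [0.6, -0.8, -0.7]
grip_width: 0.087
time: 9.25
position: [0.4885, -0.2773, 0.2105]
tool_rot: [0.813, 0.582, 0.0, -0.0]
ft_force: [-0.2, 1.0, 0.4]
grip_width: 0.0867
t9.2 at [ 488.5 -277.3  210.5] yaw 71.2 w 86.7 F [-0.2  1.   0.4] -> shift [-1.6  0.6 10.5] turn 0.2
top cap (231, 208, 22, 22) [6.512e+02 1.580e+02 4.470e+01 4.340e+01 6.000e-01]
top yellow (224, 201, 42, 41) [652.  156.   87.4  86.9  89.3]
top 18 [15 18 16 16 19 16 15 18 17 16 17 18 18 18 17 16 16 18] [ 490.5 -281.    73.7   32.3  -19. ] [ 490.42958848 -280.96295291]
scene cap (356, 313, 25, 20) [651.3 158.3  46.1  42.7  65.9]
scene yellow (343, 313, 47, 39) [652.2 156.9  88.4  86.  -71.8]
scene 21 [  2   2   5   1   1   8   6   1   7   7   1  10   8 400   1   8   9   1
   8   9   8] [ 494.3 -268.6   78.    55.8  -18.8] [ 490.44436517 -281.20700016]
```

```bash
python3 -m pendant '[[[-2,2,30],0],[[-1,1,30],0],[[0,0,18],0],[[0,0,8],0],[[0,0,0],0],[[0,0,0],0]]' && python3 -c "
from h import *
plan(490,-280.7,123,71)"
```

```text
time: 10.1
position: [0.4909, -0.2821, 0.1254]
tool_rot: [0.813, 0.582, 0.0, 0.001]
ft_force: [1.1, -0.2, 0.6]
grip_width: 0.0867
t10.1 at [ 490.9 -282.1  125.4] yaw 71.2 w 86.7 F [ 1.1 -0.2  0.6] -> shift [ 1.  -1.3  2.4] turn 0.2
```

```bash
python3 -m pendant '[[[1,-1,2],0],[[0,0,0],0],[[0,0,0],0],[[0,0,0],0],[[0,0,0],0],[[0,0,0],0],[[0,0,0],0]]' 50 30 && python3 -c "
from h import *
plan(490,-280.7,123,71)" && python3 -m pendant '[[[0,0,-5],0],[[0,0,-20],0],[[0,0,-30],0],[[0,0,0],0]]' && python3 -c "
from h import *
plan(665,-130.5,100,76.6)"
```

```text
time: 10.98
position: [0.4898, -0.2809, 0.1227]
tool_rot: [0.813, 0.582, -0.0, 0.0]
ft_force: [-1.3, -0.5, 1.3]
grip_width: 0.0557
t11.0 at [ 489.8 -280.9  122.7] yaw 71.2 w 55.7 F [-1.3 -0.5  1.3] -> shift [ 0.3  0.2 -0.3] turn 0.2
time: 11.48
position: [0.4909, -0.2815, 0.1795]
tool_rot: [0.813, 0.582, 0.001, 0.002]
ft_force: [-0.4, 0.1, -1.1]
grip_width: 0.056
t11.5 at [ 490.9 -281.5  179.5] yaw 71.2 w 56.0 F [-0.4  0.1 -1.1] -> shift [199.1 116.2  79.5] turn -5.4
```

```bash
python3 -m pendant '[[[40,23,0],0],[[40,23,0],0],[[40,23,0],0],[[40,23,20],0],[[39,24,30],-2.5],[[0,0,30],-2.9],[[0,0,25],0],[[0,0,0],0]]' && python3 -m pendant '[[[0,0,0],0],[[0,0,0],0]]' && python3 - <<'E'
from h import *
plan(665,-130.5,46,76.6)
o=[]
for n,z,(r,q) in(("top",.003,(170,340)),("scene",.003,(210,190))):
    c=camera(n);im=c["pixels"];cv2.imwrite(f"pics/{n}3.png",im)
    for k in comps(mask(im,"blue"),15):print(n,cv2.boundingRect(k),rect(c,k,z))
    o.append(cv2.resize(im[r:r+100,q:q+100],None,fx=4,fy=4,interpolation=cv2.INTER_CUBIC))
cv2.imwrite("pics/a3.png",np.hstack(o))
E
```

```text
time: 12.48
position: [0.6607, -0.1283, 0.0686]
tool_rot: [0.785, 0.62, -0.002, -0.004]
ft_force: [-0.7, -0.2, -0.7]
grip_width: 0.0557
time: 12.72
position: [0.6643, -0.1302, 0.0739]
tool_rot: [0.785, 0.62, 0.001, 0.001]
ft_force: [0.4, -0.8, -1.7]
grip_width: 0.0557
t12.7 at [ 664.3 -130.2   73.9] yaw 76.6 w 55.7 F [ 0.4 -0.8 -1.7] -> shift [-0.2  0.7 27.9] turn -0.0
scene (205, 280, 25, 24) [ 718.4 -147.4   83.4   12.    77.2]
scene (211, 249, 65, 42) [ 635.7 -153.   121.8  114.7   68.2]
scene (3, 95, 22, 17) [  418.1 -1390.9   149.1    70.6    66.8]
```

View pics/a3.png

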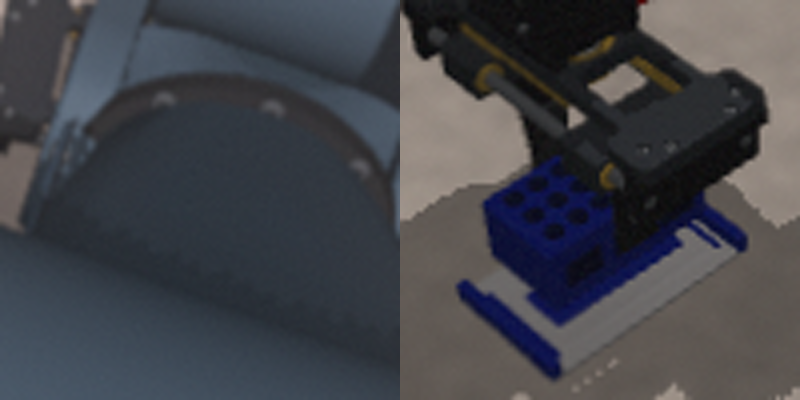

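```bash
python3 -m pendant '[[[0,0,12],0],[[0,0.5,10],0],[[0,0,4],0],[[0,0,2],0],[[0,0,0],0],[[0,0,0],0]]' && python3 -c "
from h import *
plan(665,-130.5,46,76.6)"
```

```text
time: 13.58
position: [0.6631, -0.1295, 0.0457]
tool_rot: [0.785, 0.62, -0.001, -0.001]
ft_force: [-3.9, 1.0, 8.1]
grip_width: 0.0554
t13.6 at [ 663.1 -129.5   45.7] yaw 76.6 w 55.4 F [-3.9  1.   8.1] -> shift [-0.6  2.1 -0.3] turn 0.0
```

```bash
python3 -m pendant '[[[0,0,0],0],[[0,0,0],0],[[0,0,0],0],[[0,0,0],0],[[0,0,-40],0],[[0,0,-50],0],[[0,0,-40],0]]' 87 && python3 -m pendant '[[[-50,-29,0],0],[[-50,-29,0],0],[[-50,-29,0],0],[[-49,-29,0],0],[[0,0,0],0]]' && cat > chk.py <<'E'
from h import *
import sys
def wells(c,im,col,z,near):
    best=min(comps(mask(im,col),400),key=lambda k:np.hypot(*(rect(c,k,z)[:2]-near)))
    m=np.zeros(im.shape[:2],np.uint8);cv2.drawContours(m,[best],-1,255,-1)
    g=im.max(2).astype(float);g=(g<.62*np.percentile(g[m>0],75))&(cv2.erode(m,np.ones((5,5)))>0)
    k,l,s,ct=cv2.connectedComponentsWithStats(g.astype(np.uint8))
    ok=[i for i in range(1,k) if s[i,4]>4]
    return s[ok,4],ct[ok],rect(c,best,z)
E
python3 - <<'E'
from chk import *
plan(482,-270,150,74)
for n,b in(("top",(350,175,70,80)),("scene",(200,225,85,85))):
    c=camera(n);im=c["pixels"];cv2.imwrite(f"pics/{n}4.png",im)
    s,ct,r=wells(c,im,"blue",.043,(664,-131));print(n,s,r,rect(c,ct,.043))
    for k in comps(mask(im,"blue"),15):print(n,cv2.boundingRect(k),rect(c,k,.012))
    if n=="top":
        s,ct,r=wells(c,im,"green",.08,(470,-275));print(s,r,rect(c,ct,.08))
a=cv2.imread("pics/top4.png");
o=[cv2.resize(a[245:355,430:510],None,fx=4,fy=4,interpolation=cv2.INTER_CUBIC),cv2.resize(a[165:275,340:430],None,fx=4,fy=4,interpolation=cv2.INTER_CUBIC)]
cv2.imwrite("pics/a4.png",np.hstack(o))
E
```

```text
time: 14.45
position: [0.6645, -0.1299, 0.1764]
tool_rot: [0.785, 0.62, 0.0, 0.001]
ft_force: [0.9, 0.5, -0.1]
grip_width: 0.0873
time: 15.08
position: [0.5026, -0.2995, 0.1746]
tool_rot: [0.786, 0.618, -0.0, -0.0]
ft_force: [-0.1, 0.2, 0.4]
grip_width: 0.0866
t15.1 at [ 502.6 -299.5  174.6] yaw 76.3 w 86.6 F [-0.1  0.2  0.4] -> shift [ 23.7 -27.   24.6] turn 2.3
top [11 14 14 14 13 11 13 10 13  9 12 12 12 13 12 11 14 15] [ 666.2 -127.1  105.8   73.6  -13.3] [ 664.1 -128.4   73.9   32.6  -13.1]
top (355, 237, 36, 10) [ 603.4 -114.2   74.9    4.6   77.2]
top (363, 181, 40, 54) [ 673.6 -131.5  109.2   76.   -13.3]
[7 5 7 6 6 6 7 6 6] [ 455.1 -273.    76.8   61.1   -7.5] [ 468.8 -277.7   37.1   32.4   77.1]
scene [  7  10  12   9  15  12  10  13  15 198  10  13  13   7  13  14  12  15
  12  16] [ 674.5 -111.5  114.3   93.7  -14.8] [ 672.2 -120.3   90.2   54.2  -14.7]
scene (205, 280, 25, 24) [ 724.  -141.4   82.4   11.8   77.1]
scene (214, 247, 62, 49) [ 652.1 -132.   119.5   97.9  -14.8]
scene (3, 95, 22, 17) [  428.  -1369.3   147.1    71.     64.1]
```

View pics/a4.png

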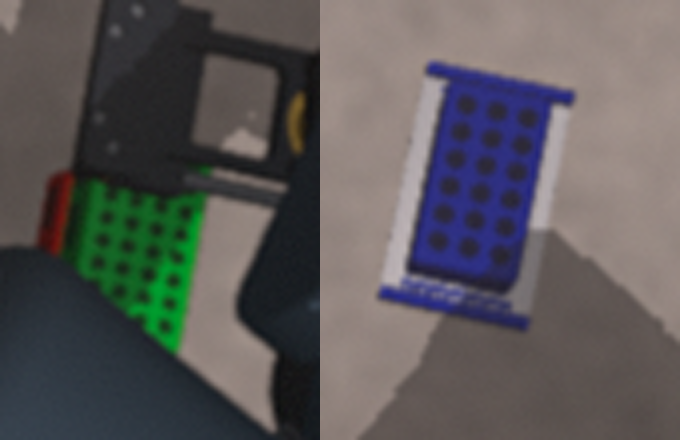

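```bash
python3 -m pendant '[[[55,0,0],0],[[55,0,0],0],[[55,0,0],0],[[55,0,0],0],[[55,0,0],0],[[0,0,0],0]]' && cat > look.py <<'E'
from chk import *
col,z,x,y=sys.argv[1],float(sys.argv[2]),float(sys.argv[3]),float(sys.argv[4])
c=camera("top");im=c["pixels"];cv2.imwrite(f"pics/top_{col}{sys.argv[5]}.png",im)
s,ct,r=wells(c,im,col,z,(x,y));print(len(s),s,"contour",r,"wells",rect(c,ct,z),"mean",(ray(c,ct,z).mean(0)*1000).round(1))
plan(r[0],r[1],150,r[4]+90)
E
python3 look.py green .08 470 -275 a
```

```text
time: 15.92
position: [0.5694, -0.0232, 0.1745]
tool_rot: [0.782, 0.623, 0.0, -0.0]
ft_force: [-0.7, -0.2, -0.7]
grip_width: 0.087
21 [6 6 6 6 6 5 7 5 6 6 6 6 6 5 5 5 7 5 5 6 7] contour [ 468.7 -274.6  100.    59.5  -15.3] wells [ 469.1 -277.7   77.2   36.8  -13.9] mean [ 467.9 -280.8]
t16.0 at [569.3 -25.4 174.5] yaw 77.0 w 87.1 F [-0.4 -0.1 -0.4] -> shift [-265.4  -41.9   24.5] turn 2.3
```

```bash
python3 - <<'E'
from chk import *
c=camera("top");im=c["pixels"]
m=mask(im,"green");k=min(comps(m,400),key=lambda k:np.hypot(*(rect(c,k,.08)[:2]-(470,-275))))
mm=np.zeros(m.shape,np.uint8);cv2.drawContours(mm,[k],-1,255,-1)
g=im[:,:,1].astype(float)
for th in(.7,.78,.85):
    hi=np.percentile(g[mm>0],75)
    d=((g<th*hi)&(cv2.erode(mm,np.ones((3,3)))>0)).astype(np.uint8)
    n,l,s,ct=cv2.connectedComponentsWithStats(d);ok=[i for i in range(1,n) if 3<s[i,4]<25]
    print(th,len(ok),rect(c,ct[ok],.08),(ray(c,ct[ok],.08).mean(0)*1000).round(1))
    b=((g>th*hi)&(mm>0)).astype(np.uint8)*255
    b=cv2.morphologyEx(b,cv2.MORPH_CLOSE,np.ones((5,5)));kk=comps(b,300)[0];print("  top face",rect(c,kk,.08))
E
```

```text
0.7 32 [ 468.7 -277.7   77.8   37.   -13.8] [ 468.9 -277.9]
  top face [ 468.7 -276.9   99.2   54.1  -14.2]
0.78 32 [ 468.8 -277.7   77.3   36.6  -13.9] [ 468.9 -277.8]
  top face [ 468.9 -277.3   97.7   53.5  -14.4]
0.85 38 [ 470.2 -273.2   77.5   45.5  -14. ] [ 469.5 -273.4]
  top face [ 468.8 -277.5   97.    52.9  -14.1]
```

```bash
python3 -c "
from h import *
plan(468.8,-277.8,150,76)"
```

```text
t16.0 at [569.2 -27.  174.5] yaw 76.9 w 86.9 F [-0.1 -0.8 -0.3] -> shift [-267.   -40.7   24.5] turn 0.9
```

```bash
python3 -m pendant '[[[-45,-7,0],0],[[-45,-7,0],0],[[-45,-7,0],0],[[-45,-7,0],0],[[-45,-7,5],0],[[-42,-6,20],0.9],[[0,0,0],0],[[0,0,0],0]]' && python3 -c "
from h import *
plan(468.8,-277.8,83,76)"
```

```text
time: 17.02
position: [0.4667, -0.2795, 0.1495]
tool_rot: [0.79, 0.613, 0.0, -0.0]
ft_force: [-1.5, 0.1, -0.9]
grip_width: 0.0874
t17.0 at [ 466.7 -279.5  149.5] yaw 75.6 w 87.4 F [-1.5  0.1 -0.9] -> shift [ 2.2  1.6 66.5] turn -0.4
```

```bash
python3 -m pendant '[[[1,1,25],0],[[0,0,25],0],[[0,0,12],0],[[0,0,4],0],[[0,0,0],0],[[0,0,0],0]]' && python3 -c "
from h import *
plan(468.8,-277.8,83,76)"
```

```text
time: 17.77
position: [0.4688, -0.2788, 0.0843]
tool_rot: [0.789, 0.614, 0.0, 0.001]
ft_force: [0.3, 0.3, -0.0]
grip_width: 0.0868
t17.8 at [ 468.8 -278.8   84.3] yaw 75.7 w 86.8 F [ 0.3  0.3 -0. ] -> shift [ 1.  -0.3  1.3] turn -0.3
```

```bash
python3 -m pendant '[[[1,0,1],0],[[0,0,0],0],[[0,0,0],0],[[0,0,0],0],[[0,0,0],0],[[0,0,0],0],[[0,0,0],0]]' 50 30 && python3 -c "
from h import *
plan(468.8,-277.8,83,76)" && python3 -m pendant '[[[0,0,-5],0],[[0,0,-20],0],[[0,0,-30],0],[[0,0,0],0]]' && python3 -c "
from h import *
plan(458,298.6,75,83.9)"
```

```text
time: 18.65
position: [0.4686, -0.2777, 0.0827]
tool_rot: [0.79, 0.614, -0.0, 0.0]
ft_force: [-1.0, -1.3, 1.1]
grip_width: 0.0557
t18.6 at [ 468.6 -277.7   82.7] yaw 75.7 w 55.7 F [-1.  -1.3  1.1] -> shift [-0.   0.2 -0.3] turn -0.3
time: 19.15
position: [0.4697, -0.2784, 0.1394]
tool_rot: [0.789, 0.614, 0.0, 0.002]
ft_force: [-0.0, 0.7, -1.2]
grip_width: 0.0558
t19.1 at [ 469.7 -278.4  139.4] yaw 75.7 w 55.8 F [-0.   0.7 -1.2] -> shift [ 556.2 -153.6   64.4] turn -8.2
```

```bash
python3 -m pendant '[[[40,-11,0],0],[[50,-14,0],0],[[50,-14,0],0],[[50,-14,0],0],[[50,-14,0],0],[[50,-14,0],0],[[50,-14,0],0],[[50,-14,0],0]]' && python3 -m pendant '[[[50,-14,0],0],[[50,-14,0],0],[[46,-12,10],0],[[20,-5,10],-4],[[0,0,20],-4.2],[[0,0,20],0],[[0,0,0],0],[[0,0,0],0]]' && python3 -c "
from h import *
plan(458,298.6,46,83.9)"
```

```text
time: 20.15
position: [0.4583, 0.129, 0.1366]
tool_rot: [0.79, 0.614, -0.001, -0.001]
ft_force: [1.4, 0.9, -1.2]
grip_width: 0.056
time: 21.15
position: [0.4566, 0.2987, 0.0775]
tool_rot: [0.744, 0.669, -0.0, -0.0]
ft_force: [0.2, 0.1, -1.3]
grip_width: 0.0556
t21.1 at [456.6 298.7  77.5] yaw 83.9 w 55.6 F [ 0.2  0.1 -1.3] -> shift [ 0.   1.4 31.5] turn 0.0
```

```bash
python3 -m pendant '[[[0,1.5,13],0],[[0,0,11],0],[[0,0,4],0],[[0,0,2],0],[[0,0,0],0],[[0,0,0],0]]' && python3 -c "
from h import *
plan(458,298.6,46,83.9)"
```

```text
time: 21.9
position: [0.4581, 0.2992, 0.0478]
tool_rot: [0.744, 0.669, 0.0, 0.0]
ft_force: [0.1, 0.5, -0.9]
grip_width: 0.0562
t21.9 at [458.1 299.2  47.8] yaw 83.9 w 56.2 F [ 0.1  0.5 -0.9] -> shift [-0.6 -0.1  1.8] turn 0.0
```

```bash
python3 -m pendant '[[[-0.5,0,1.5],0],[[0,0,0.5],0],[[0,0,0],0]]' && python3 -c "
from h import *
plan(458,298.6,46,83.9)"
```

```text
time: 22.28
position: [0.4579, 0.2986, 0.0457]
tool_rot: [0.744, 0.669, 0.0, 0.0]
ft_force: [0.2, 0.2, -1.6]
grip_width: 0.0558
t22.3 at [457.9 298.6  45.7] yaw 83.9 w 55.8 F [ 0.2  0.2 -1.6] -> shift [ 0.   0.1 -0.3] turn 0.0
```

```bash
python3 -m pendant '[[[0,0,0.7],0],[[0,0,0],0],[[0,0,0],0]]' && python3 -m pendant '[[[0,0,0],0],[[0,0,0],0],[[0,0,0],0],[[0,0,0],0],[[0,0,-40],0],[[0,0,-50],0],[[0,0,-40],0]]' 87 && python3 -m pendant '[[[-50,0,0],0],[[-50,0,0],0],[[-50,0,0],0],[[-50,0,0],0],[[-30,0,0],0],[[0,0,0],0]]' && python3 - <<'E'
from chk import *
c=camera("top");im=c["pixels"];cv2.imwrite("pics/top5.png",im)
for col,z,near,lo in(("green",.043,(458,299),3),("red",.04,(450,-279),12)):
    m=mask(im,col);k=min(comps(m,400),key=lambda k:np.hypot(*(rect(c,k,z)[:2]-near)))
    mm=np.zeros(m.shape,np.uint8);cv2.drawContours(mm,[k],-1,255,-1);g=im.max(2).astype(float);hi=np.percentile(g[mm>0],75)
    for th in(.7,.78):
        d=((g<th*hi)&(cv2.erode(mm,np.ones((3,3)))>0)).astype(np.uint8)
        n,l,s,ct=cv2.connectedComponentsWithStats(d);ok=[i for i in range(1,n) if lo<s[i,4]<(25 if lo<5 else 90)]
        b=cv2.morphologyEx(((g>th*hi)&(mm>0)).astype(np.uint8)*255,cv2.MORPH_CLOSE,np.ones((9,9)));kk=max(comps(b,300),key=cv2.contourArea)
        print(col,th,len(ok),s[ok,4],"wells",rect(c,ct[ok],z),"face",rect(c,kk,z))
plan(450,-279,120,76)
a=cv2.resize(im[265:365,130:220],None,fx=4,fy=4,interpolation=cv2.INTER_CUBIC);b=cv2.resize(im[255:355,420:510],None,fx=4,fy=4,interpolation=cv2.INTER_CUBIC)
cv2.imwrite("pics/a5.png",np.hstack([a,b]))
E
```

```text
time: 22.65
position: [0.4579, 0.2986, 0.0456]
tool_rot: [0.744, 0.669, 0.0, 0.0]
ft_force: [-0.3, -0.1, 5.3]
grip_width: 0.0559
time: 23.52
position: [0.4581, 0.2987, 0.1765]
tool_rot: [0.744, 0.669, 0.0, 0.0]
ft_force: [0.9, 0.2, -0.5]
grip_width: 0.0868
time: 24.28
position: [0.4335, 0.0683, 0.1749]
tool_rot: [0.745, 0.667, -0.0, -0.0]
ft_force: [-0.0, -0.2, 0.5]
grip_width: 0.0869
green 0.7 32 [8 8 8 7 7 8 8 8 8 6 7 7 5 8 5 7 7 8 7 8 8 8 8 8 7 9 7 8 8 7 8 8] wells [459.4 300.3  77.7  36.8  -6.1] face [457.  294.2 104.4  64.9  -5.6]
green 0.78 32 [10 11  9 11 10 11 10 10 10 11 10 12 12 10 12 11 10 13  9 11  9 10  9 10
 11  9 11  9 10 12  9 11] wells [459.3 300.1  77.6  36.7  -5.9] face [457.  294.2 104.4  64.9  -5.6]
red 0.7 8 [50 48 49 49 50 47 49 48] wells [ 450.4 -270.8   66.3   24.4  -14. ] face [ 450.4 -270.    99.2   54.2  -14. ]
red 0.78 8 [58 58 59 58 60 59 60 60] wells [ 450.4 -270.8   66.3   24.1  -13.9] face [ 450.3 -270.3   97.7   53.4  -14. ]
t24.3 at [433.6  69.3 174.9] yaw 83.8 w 87.0 F [-0.7  0.1 -0.7] -> shift [-344.5   54.1   54.9] turn 7.8
```

View pics/a5.png

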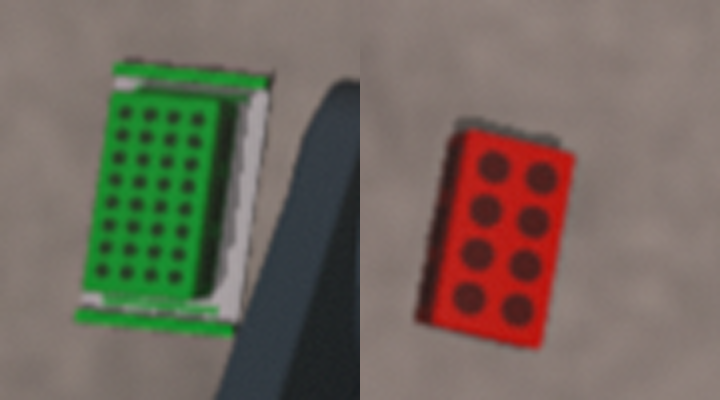

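```bash
python3 -m pendant '[[[-49,6,0],0],[[-49,6,0],0],[[-49,6,0],0],[[-49,6,0],0],[[-49,6,0],0],[[-49,6,0],0],[[-40,12,20],3.8],[[0,0,35],4]]' && python3 -m pendant '[[[0,0,0],0],[[0,0,0],0]]' && python3 -c "
from h import *
plan(450.4,-270.8,40,76)"
```

```text
time: 25.32
position: [0.4493, -0.2713, 0.1204]
tool_rot: [0.789, 0.615, 0.001, 0.004]
ft_force: [-0.1, 0.4, -0.1]
grip_width: 0.0873
time: 25.58
position: [0.4465, -0.2663, 0.1204]
tool_rot: [0.787, 0.618, 0.0, -0.0]
ft_force: [-0.4, 0.8, -0.2]
grip_width: 0.0867
t25.6 at [ 446.5 -266.3  120.4] yaw 76.3 w 86.7 F [-0.4  0.8 -0.2] -> shift [-3.5  4.9 80.4] turn 0.3
```

```bash
python3 -m pendant '[[[-3,4,25],0],[[0,0,25],0.3],[[0,0,20],0],[[0,0,8],0],[[0,0,0],0],[[0,0,0],0]]' && python3 -c "
from h import *
plan(450.4,-270.8,40,76)"
```

```text
time: 26.32
position: [0.4497, -0.2715, 0.043]
tool_rot: [0.789, 0.615, 0.0, 0.001]
ft_force: [0.0, -0.4, 0.5]
grip_width: 0.0869
t26.3 at [ 449.7 -271.5   43. ] yaw 75.9 w 86.9 F [ 0.  -0.4  0.5] -> shift [0.8 0.5 3. ] turn -0.1
```

```bash
python3 -m pendant '[[[0.5,0,2],0],[[0,0,0],0],[[0,0,0],0],[[0,0,0],0],[[0,0,0],0],[[0,0,0],0],[[0,0,0],0]]' 50 30 && python3 -c "
from h import *
plan(450.4,-270.8,40,76)" && python3 -m pendant '[[[0,0,-5],0],[[0,0,-20],0],[[0,0,-30],0],[[0,0,0],0]]' && python3 -c "
from h import *
plan(444.5,-0.3,75,101.3)"
```

```text
time: 27.2
position: [0.4492, -0.2709, 0.04]
tool_rot: [0.789, 0.614, -0.0, 0.0]
ft_force: [-0.5, -0.3, 1.3]
grip_width: 0.0559
t27.2 at [ 449.2 -270.9   40. ] yaw 75.8 w 55.9 F [-0.5 -0.3  1.3] -> shift [ 0.3  1.1 -0. ] turn -0.2
time: 27.7
position: [0.4502, -0.2715, 0.0966]
tool_rot: [0.789, 0.614, 0.0, 0.002]
ft_force: [-0.3, 0.1, -2.3]
grip_width: 0.0558
t27.7 at [ 450.2 -271.5   96.6] yaw 75.8 w 55.8 F [-0.3  0.1 -2.3] -> shift [261.5 -72.   21.6] turn -25.5
```

```bash
python3 -m pendant '[[[44,-12,0],0],[[44,-12,0],0],[[44,-12,0],0],[[44,-12,0],0],[[44,-12,0],0],[[41,-12,0],-8.5],[[0,0,10],-8.5],[[0,0,12],-8.5]]' && python3 -m pendant '[[[0,0,0],0],[[0,0,0],0]]' && python3 -c "
from h import *
plan(443.5,-0.3,43,101.3)"
```

```text
time: 28.7
position: [0.4429, 0.001, 0.072]
tool_rot: [0.631, 0.776, -0.0, -0.0]
ft_force: [-0.1, -0.5, -1.2]
grip_width: 0.0559
time: 28.95
position: [0.4431, -0.0, 0.0726]
tool_rot: [0.635, 0.773, -0.0, -0.0]
ft_force: [0.5, 1.0, -1.7]
grip_width: 0.056
t28.9 at [443.1  -0.   72.6] yaw 101.2 w 56.0 F [ 0.5  1.  -1.7] -> shift [-0.4  0.4 29.6] turn -0.1
```

```bash
python3 -m pendant '[[[-0.5,0.5,12],0],[[0,0,10],0],[[0,0,4.5],0],[[0,0,1.5],0],[[0,0,0.5],0],[[0,0,0],0],[[0,0,0],0]]' && python3 -c "
from h import *
plan(443.5,-0.3,43,101.3)"
```

```text
time: 29.82
position: [0.4441, -0.0004, 0.0446]
tool_rot: [0.634, 0.773, 0.0, 0.0]
ft_force: [-0.4, 0.4, -1.5]
grip_width: 0.0557
t29.8 at [ 4.441e+02 -4.000e-01  4.460e+01] yaw 101.3 w 55.7 F [-0.4  0.4 -1.5] -> shift [ 0.2 -0.5  1.6] turn 0.0
```

```bash
python3 -m pendant '[[[0,0,1.2],0],[[0,0,0.7],0],[[0,0,0.3],0],[[0,0,0],0],[[0,0,0],0]]' && python3 -m pendant '[[[0,0,0],0],[[0,0,0],0],[[0,0,0],0],[[0,0,0],0],[[0,0,-40],0],[[0,0,-50],0],[[0,0,-50],0]]' 87 && python3 -c "
from h import *
plan(300,350,250,80)"
```

```text
time: 30.45
position: [0.444, -0.0004, 0.0429]
tool_rot: [0.634, 0.773, 0.0, 0.0]
ft_force: [-1.2, -0.3, 6.3]
grip_width: 0.0557
time: 31.32
position: [0.4435, -0.0003, 0.1834]
tool_rot: [0.634, 0.773, -0.0, -0.001]
ft_force: [1.7, -0.2, 0.5]
grip_width: 0.087
t31.3 at [ 4.435e+02 -3.000e-01  1.834e+02] yaw 101.3 w 87.0 F [ 1.7 -0.2  0.5] -> shift [371.7 -71.9 -66.6] turn 21.3
```

```bash
python3 -m pendant '[[[45,0,-30],0],[[55,0,-30],0],[[55,0,0],0],[[55,0,0],0],[[55,0,0],0],[[55,0,0],0],[[55,0,0],0],[[55,0,0],0]]' && python3 -m pendant '[[[50,0,0],0],[[50,0,0],0],[[0,0,0],0],[[0,0,0],0]]' && python3 - <<'E'
from chk import *
T=camera("top");S=camera("scene")
cv2.imwrite("pics/top6.png",T["pixels"]);cv2.imwrite("pics/scene6.png",S["pixels"])
for n,c in(("top",T),("scene",S)):
  im=c["pixels"];g=im.max(2).astype(float)
  for col,near,lo,hi_ in(("blue",(664,-131),3,40),("green",(458,299),3,25),("red",(444,0),12,100)):
    m=mask(im,col);k=min(comps(m,300),key=lambda k:np.hypot(*(rect(c,k,.043)[:2]-near)))
    mm=np.zeros(m.shape,np.uint8);cv2.drawContours(mm,[k],-1,255,-1);hi=np.percentile(g[mm>0],75)
    d=((g<.72*hi)&(cv2.erode(mm,np.ones((3,3)))>0)).astype(np.uint8)
    q,l,s,ct=cv2.connectedComponentsWithStats(d);ok=[i for i in range(1,q) if lo<s[i,4]<hi_]
    print(n,col,len(ok),"wells",rect(c,ct[ok],.043))
  for col,z in(("cap",.032),("yellow",.004)):
    for k in comps(mask(im,col),100):print(n,col,rect(c,k,z))
cv2.imwrite("pics/s6z.png",cv2.resize(S["pixels"][200:400,190:530],(800,470),interpolation=cv2.INTER_CUBIC))
E
```

```text
time: 32.33
position: [0.3587, 0.4226, 0.2418]
tool_rot: [0.634, 0.773, -0.0, 0.0]
ft_force: [0.6, -1.5, 0.7]
grip_width: 0.0871
time: 32.83
position: [0.3394, 0.5183, 0.2414]
tool_rot: [0.634, 0.774, -0.001, 0.0]
ft_force: [-0.0, -0.2, 0.0]
grip_width: 0.0868
top blue 18 wells [ 664.6 -128.4   73.6   32.1  -13.5]
top green 21 wells [465.  299.7  66.4  36.8  -6.3]
top red 8 wells [446.    1.1  66.3  24.4  11.4]
top cap [6.512e+02 1.580e+02 4.460e+01 4.340e+01 6.000e-01]
top yellow [652.  156.   87.4  86.9  89.3]
scene blue 18 wells [ 661.5 -129.2   73.8   32.9  -13.7]
scene green 21 wells [462.7 307.1  66.4  54.   -7.4]
scene red 9 wells [474.3   6.3 131.6  24.2  11. ]
scene cap [651.2 158.4  46.1  42.6  65.9]
scene yellow [652.2 156.9  88.4  86.  -71.8]
```

View pics/s6z.png

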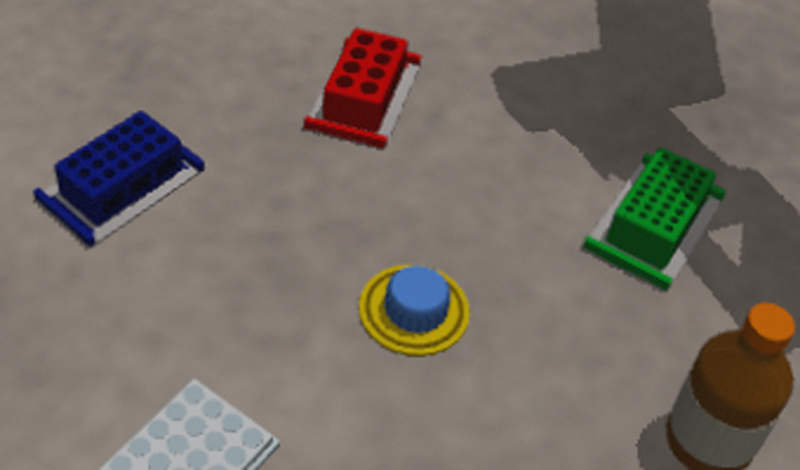

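View pics/top6.png

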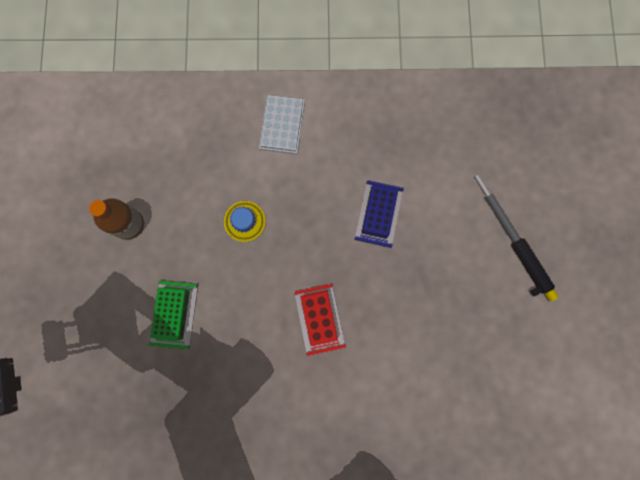

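```bash
python3 -m pendant '[[[0,0,0],0],[[0,0,0],0]]' && python3 -c "
from rig import order
print(order.hand_in())"
```

```text
time: 33.17
position: [0.3404, 0.5184, 0.2423]
tool_rot: [0.634, 0.773, 0.0, 0.0]
ft_force: [0.2, -0.2, -0.1]
grip_width: 0.0868
the job is handed in; nothing more can be done
None
```

I laid the cap on the yellow dish, then stood the blue, green and red racks in their matching bays, in that order. Each piece was let go and the arm moved clear. I handed in at about 33 s of the 131 s allowed.

**Placement:** The top camera puts the cap about 2 mm from the dish centre. It puts each rack within about 2 mm of its bay centre and within about 0.5° of square. All three racks stand flat between their rails, and the bottle, pipette and well plate look unmoved. The highest force reading after any move was about 9 N, against a 120 N limit.

**Checks that failed or disagreed:**
- The two cameras differed by about 2 to 3 mm in x on the bays, so I relied on the top camera.
- In the final check, part of the green rack was in the arm's shadow, so only 21 of its 32 wells were found. Its figures come from the clear look right after it was placed.
- The scene camera's final numbers for the red and green racks were spoiled by poor detection. I judged those two by the picture from that side.
- At touchdown the blue rack was about 2 mm along its length from the target I had set. I left it because the later camera check showed it centred to about 1 mm.

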